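Uncover the ring and hold the solder pick over it

TASK

On this jeweller's bench, lift the clear dust cover off the ring and stand it upright in the middle of the round cork mat. Then draw the pick with the light wooden handle up out of its block and hold it slanting, handle end high and about halfway between upright and level, with its point hovering about 3 cm above the middle of the ring; finish while still holding it there, still and touching nothing but the gripper. Do not shift the ring or disturb the other tool in the block or anything else on the bench.

Things in the scene. Friction and masses are not known exactly. Their poses are not given: they have to be found in the camera images.
- board: dark grey-brown soldering board, 220 (its x) x 200 (its y) x 20 mm slab fixed on the bench; origin at the centre of its underside, so its top is 20 mm above the bench; z up. The ring and the charcoal block lie on it
- ring: small brass ring lying flat, loose, on the soldering board; outer diameter 24, inner 19, height 7 mm, its bore solid to the touch; origin at the centre of its underside (on the board's top), z up. At the start it lies under the dust cover, within 7 mm of the cover's axis
- cover: clear plastic dust cover, an upturned cup, loose, over the ring on the soldering board; about 90 g, outer diameter 72 mm at the foot (inner 62), 62 at the top, 45 mm high; on top a black knob, an upright cylinder of diameter 18 mm, from 45 to 71 mm above the foot; origin at the centre of the open foot, z up along the knob
- mat: round cork mat fixed flat on the bench, diameter 120, 6 mm thick; origin at the centre of its underside. On one side of the soldering board, the tool block on the other
- block: dark wooden tool block fixed on the bench, 70 (its x) x 140 (its y) x 80 mm high; origin at the centre of its underside. Two upright square holes, 8 mm wide and 75 mm deep, open in its top at y = -36 and +36 mm in its frame; a tool stands in each and either may be the pick
- pick: solder pick, about 45 g: light wooden handle, a round bar 100 mm long, diameter 18 (20 near its foot), brass band at its foot; below it a steel rod, diameter 5, 70 mm long to its point. Origin on the axis at the handle's foot, z along the handle away from the point. It starts upright in one of the holes, handle's foot on the block's top; it must rise 70 mm to come free
- pick_tip (a point): the point of the pick, on its axis 70 mm below the pick's origin
- pick_grip (a point): place to grip the pick: on its axis, 60 mm above its origin (40 mm below the top end of the handle), bar diameter 18 mm here
- scriber: the other tool in the block, of the same shape and sizes as the pick but with a black plastic handle and a steel band; origin as for the pick. To be left standing
- charcoal: black charcoal block, loose, 45 x 90 x 25 mm, lying on the far side of the soldering board; origin at the centre of its underside. Leave alone
- jar: small amber glass flux jar with a white cap, loose, diameter 52, 60 mm high, standing at the back right; origin at the centre of its underside. Leave alone
There are look-alikes about, which are no part of the job. Leave any red look-alike of the block alone. Of the things shaped like the pick, the wooden one is meant.

How it is judged:
On the way, in this order (a step that is already met when the one before it is completed fails the run):
1. the dust cover stands upright on the cork mat, released (horizontal distance between cover and mat below 0.03 m and z of cover in the frame of mat between 0.002 and 0.01 m and angle between cover's own z axis and vertical below 0.1 rad and linear speed of cover below 0.03 m/s and contact force between cover and the fingers below 0.1 N), for 0.2 s.
2. the pick is drawn clear of its block, in the gripper (z of pick_tip in the frame of block above 0.085 m and contact force between pick and the fingers above 1 N), for 0.2 s.
At the end, for the whole second after the job is handed in: Cover upright, released, within 30 mm of the mat's centre. Pick held still by the fingers alone, 30 to 60 degrees from upright, handle end up, point within 20 mm sideways of the ring's centre and 15 to 55 mm above the board. Ring flat, within 10 mm of its start; other tool standing (all of step 1 and contact force between pick and the fingers above 1 N and angle between pick's own z axis and vertical between 0.52 and 1.05 rad and horizontal distance between pick_tip and ring below 0.02 m and z of pick_tip in the frame of ring between 0.015 and 0.055 m and linear speed of pick below 0.03 m/s and angular speed of pick below 0.2 rad/s and contact force between pick and board below 0.1 N and contact force between pick and ring below 0.1 N and contact force between pick and block below 0.1 N and contact force between pick and charcoal below 0.1 N and contact force between pick and cover below 0.1 N and distance of ring from where it was at the start of the episode below 0.01 m and angle between ring's own z axis and vertical below 0.1 rad and angle between scriber's own z axis and vertical below 0.15 rad); the arm keeps its last pose, push and grip.
It fails at once if the ring is shifted (distance of ring from where it was at the start of the episode above 0.01 m).
It fails at once if the black-handled tool is disturbed (distance of scriber from where it was at the start of the episode above 0.015 m or angle between scriber's own z axis and vertical above 0.2 rad).
It fails at once if something else on the bench is disturbed (distance of any of charcoal, jar from where it was at the start of the episode above 0.02 m).
It also fails if it takes over 54 s, if anything falls off the work surface, if the arm or the gripper's body presses on something with over 40 N, if the wrist force passes 120 N, or if a joint passes its speed limit or range.

ROBOT

A 6-joint arm with a two-finger parallel gripper is mounted at the origin on the work surface. World frame = base frame: x ahead of the robot, y to its left, z up, the work surface at z = 0. Lengths are in m, angles in rad, forces in N, time in s.
With the tool pointing down it reaches from about 0.375 to 0.9 m from the base axis. Payload 3.1 kg.
Tool frame: the origin (TCP) lies at the very end of the fingers, on their centre line; the grasp point (between the pads) lies 19 mm behind it; z points along the fingers, y is the line along which they close (so a half turn about z gives the same grasp; the last joint's range is limited). The gripper opens to 85 mm and grips with 20 to 120 N. Pads are 22 mm wide; open, the fingers measure 114 mm over their backs; the gripper's body (76 mm by 85 mm) begins 54 mm behind the grasp point. The pads swing forward as they close: fully open they stand 13 mm farther back than shut.
Start: joints at [1.165, 0.527, 1.433, -0, 1.181, -0.178], TCP at [0.141, 0.609, 0.191] pointing down, gripper open.
Joint ranges: [-3.08, 3.08], [-0.75, 2.2], [0.22, 2.44], [-1.43, 4.57], [0, 2.65], [-2.85, 2.85]. Speed limits (rad/s): [2.79, 2.79, 3.14, 3.14, 3.14, 3.14].

INTERFACE

Orientations are given as a unit quaternion [x, y, z, w].
In Python, from station import telemetry, snapshot, ticket gives the robot as it stands.
- The arm moves only by the tool move_arm, never from a script. Its argument "commands" is text: rows parted by semicolons, each of 7 numbers parted by spaces: the shift along the tool's x, y, z in mm, then the turn, a rotation vector about the tool's x, y, z in degrees, then the opening, from -1 (shut) to 1 (fully open). A call has exactly 5 rows; each row is the pose to reach, as a shift and turn from the pose commanded when the call began, along the tool's axes at that moment; what a row does not reach only later rows make up. A row lasts 1/8 s, in which the tool goes at most 62.5 mm and 10.7 degrees, less where a joint would pass 70% of its speed; a pose out of reach is approached as far as the arm can. A call with a gripper value outside its range is refused whole. The fingers move at their own pace and stop on an object; "grip_force" is the grip in N (left out, the last holds). Time passes only in rows, so rows that repeat a pose let the fingers close, or fill a call up. It gives the time, the measured TCP pose, the force, the opening and the grip force at its end, in the units of the state.
- telemetry.sense(): the state, without advancing time (a new reading comes with each control period).
- snapshot(name): name is "scene" or "top"; returns a dict with "image" (480x640x3 uint8, red, green, blue), "fx", "fy", "cx", "cy" (pixels), "pose" (4x4, takes a point from camera to world coordinates). Camera axes: x right, y down, z forward; pixel columns grow to the right and rows downward; lengths in m; the calibration is good to about 2 mm. A picture is of the moment at which its call begins. There is no depth.
- ticket.sign_off(): hands the job in; it is judged then, once.
The state is a dict: "t": time; "q": joint angles; "qd": joint speeds; "tau": joint torques, N m; "tcp_pos": TCP position; "tool_rot": TCP orientation; "force": force on the tool from outside, world axes, zero at the start; "ft_torque": the same for the moment, N m; "finger_gap": opening from 0.0 (shut) to 1.0 (fully open); "gripper_force": force on a finger pad.
Only numpy, scipy, OpenCV 4.12 (cv2) and the standard library are available. Lean on these libraries where they do the work, as an engineer would, in place of code of your own. Each camera call takes 0.05 s, during which the arm holds its last target. There are 200 camera calls.

## Working session

There is one attempt and no reset: what is moved stays moved. The work goes in short steps, Python scripts to look and compute and a tool call to move; the robot and the scene stay as the last step left them, time stands still between calls to the robot, and variables do not carry over. Pictures are saved under pics/ and viewed, at most 10 in all, crops included, and the job is handed in when it is done.

Besides the shell and the picture viewer there is one more tool, called after ">>>" as a command line: name --argument value ..., lists and objects as JSON in quotes. move_arm: Moves the arm, as the interface text tells. Its arguments: {"type":"object","properties":{"commands":{"type":"string"},"grip_force":{"type":"number"}},"required":["commands"]}

```bash
ls; mkdir -p pics
python3 - <<'E'
from station import telemetry, snapshot
import cv2,json,numpy as np
for n in("scene","top"):
    s=snapshot(n); cv2.imwrite(f"pics/{n}0.png",s["image"][:,:,::-1])
    print(n,s["fx"],s["fy"],s["cx"],s["cy"]); print(np.round(s["pose"],4).tolist())
    np.savez(f"{n}0.npz",**s)
s=telemetry.sense(); print({k:np.round(v,4).tolist() for k,v in s.items()})
E
```

```text
pics
scene 502.6272194836167 502.6272194836167 316.55994125140614 230.73395339326748
[[0.2736, 0.6393, -0.7186, 1.239], [0.9618, -0.175, 0.2106, -0.214], [0.0089, -0.7488, -0.6627, 0.7652], [0.0, 0.0, 0.0, 1.0]]
top 595.8460708744005 595.8460708744005 318.31233784803857 246.6319971471464
[[-0.0079, -0.9982, 0.0594, 0.4589], [-0.9998, 0.0069, -0.0175, -0.0085], [0.0171, -0.0595, -0.9981, 1.4186], [0.0, 0.0, 0.0, 1.0]]
{'t': 0.1, 'q': [1.1645, 0.5284, 1.4338, -0.0, 1.1814, -0.1785], 'qd': [0.001, -0.0034, -0.0025, -0.0003, -0.0003, -0.0001], 'tau': [-0.0003, -44.3307, -17.8586, -0.0003, 0.0039, -0.0], 'tcp_pos': [0.1408, 0.6082, 0.1905], 'tool_rot': [0.1137, 0.9935, -0.001, -0.0003], 'force': [-0.2947, -0.204, 0.0701], 'ft_torque': [-0.0122, 0.0015, -0.0415], 'gripper_force': 0.0, 'finger_gap': 1.0008}
```

View pics/scene0.png

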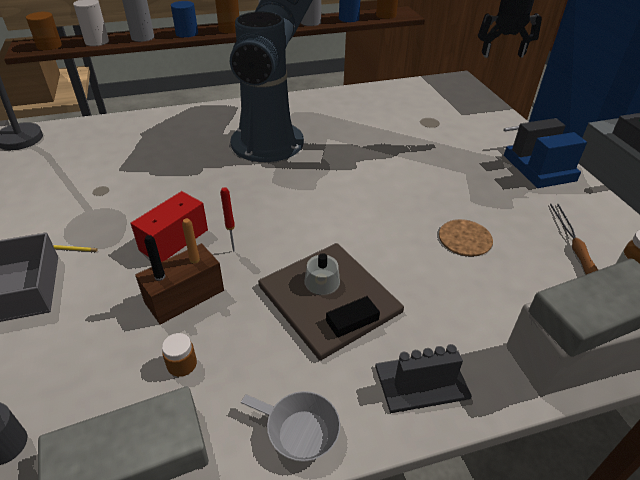

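View pics/top0.png

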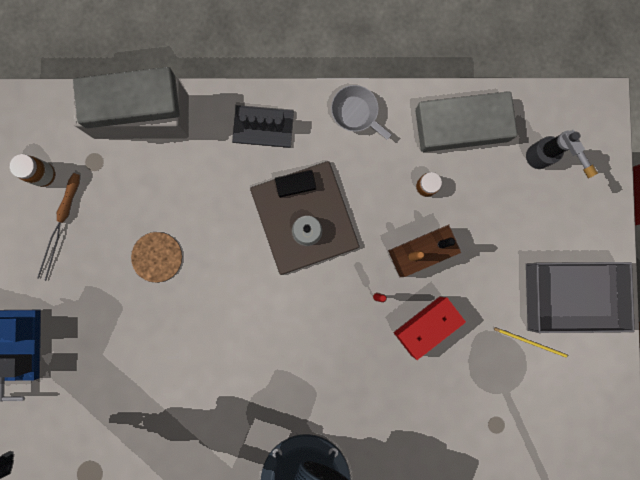

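The scene view shows the cover at about (322,270), the block with the wooden pick at (192,240) and the scriber at (154,258), the mat at (466,238), and a red tool at (228,215). In the top view the cover's knob is at (307,229), the pick at (415,256), the scriber at (447,243) and the mat at (157,257). I'll zoom in to get precise pixels.

Run:
```python
import cv2,numpy as np
T=[("scene",272,230),("scene",140,205),("top",257,192),("top",385,220)]
c=[]
for n,x,y in T:
    im=cv2.imread(f"pics/{n}0.png")[y:y+75,x:x+100]
    im=cv2.resize(im,(400,300),interpolation=cv2.INTER_CUBIC)
    for k in range(0,100,10):
        cv2.line(im,(k*4,0),(k*4,6 if k%20 else 12),(0,255,255),1)
        if k<75: cv2.line(im,(0,k*4),(6 if k%20 else 12,k*4),(0,255,255),1)
        if k%20==0:
            cv2.putText(im,str(x+k),(k*4+2,22),0,.35,(0,255,255)); 
            if 0<k<75: cv2.putText(im,str(y+k),(14,k*4+4),0,.35,(0,255,255))
    c.append(im)
cv2.imwrite("pics/crops0.png",np.vstack([np.hstack(c[:2]),np.hstack(c[2:])]))
```

```text
(no output)
```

View pics/crops0.png

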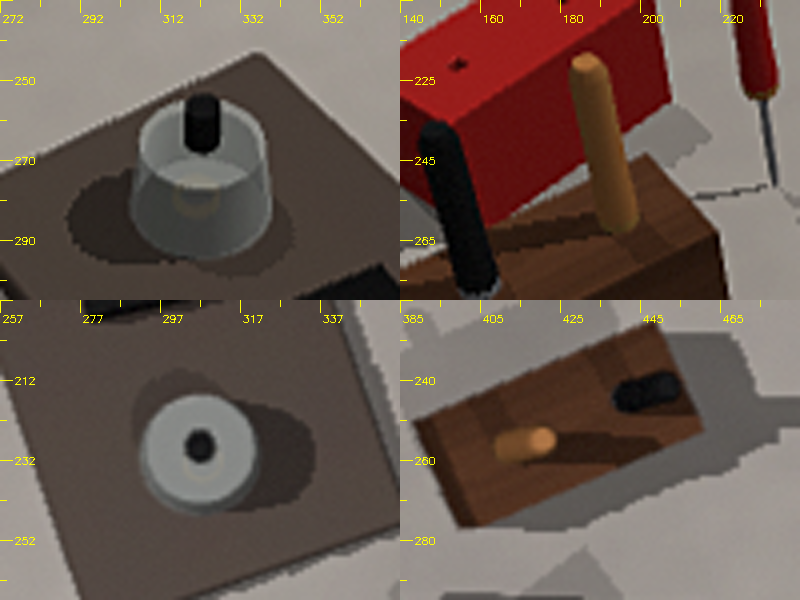

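The crops show:
- **Knob top:** scene (322.8,254.8), top (307,228.2).
- **Pick, top end:** scene (187.5,220.5), top (420.7,255). Its foot is at scene (195,262).
- **Scriber, top end:** scene (148.7,236.8), top (450.5,241).
- **Ring:** shows faintly brass at scene (320.7,279.5), top (308,233).

```bash
cat > h.py <<'E'
import numpy as np,cv2
def load(n): return dict(np.load(n+".npz"))
def ray(s,p):
    d=s["pose"][:3,:3]@np.array([(p[0]-s["cx"])/s["fx"],(p[1]-s["cy"])/s["fy"],1]); return s["pose"][:3,3],d/np.linalg.norm(d)
def tri(rays):
    A=sum(np.eye(3)-np.outer(d,d) for o,d in rays); b=sum((np.eye(3)-np.outer(d,d))@o for o,d in rays)
    p=np.linalg.solve(A,b); return p,max(np.linalg.norm(np.cross(p-o,d)) for o,d in rays)
def atz(r,z): o,d=r; return o+d*(z-o[2])/d[2]
def proj(s,p):
    c=s["pose"][:3,:3].T@(np.asarray(p)-s["pose"][:3,3]); return [s["fx"]*c[0]/c[2]+s["cx"],s["fy"]*c[1]/c[2]+s["cy"]]
E
python3 - <<'E'
from h import *
np.set_printoptions(precision=4,suppress=True)
S,T=load("scene0"),load("top0")
for n,a,b in [("knobtop",(322.8,254.8),(307,228.2)),("picktop",(187.5,220.5),(420.7,255)),("pickfoot",(195,261),(410.5,256.2)),("scrtop",(148.7,236.8),(450.5,241)),("ring",(320.7,279.5),(308,233))]:
    print(n,*tri([ray(S,a),ray(T,b)]))
def mat(s,x0,y0,x1,y1):
    hsv=cv2.cvtColor(s["image"],cv2.COLOR_RGB2HSV); m=((hsv[...,1]>90)&(hsv[...,0]<25)).astype(np.uint8)
    k=np.zeros_like(m);k[y0:y1,x0:x1]=m[y0:y1,x0:x1]
    h=cv2.convexHull(np.argwhere(k)[:,::-1].astype(np.int32)); e=cv2.fitEllipse(h); return e
a=mat(S,430,210,505,262);b=mat(T,125,225,190,290);print(a,b)
print("mat",*tri([ray(S,a[0]),ray(T,b[0])]),atz(ray(S,a[0]),.006),atz(ray(T,b[0]),.006))
print("ring at board", atz(ray(S,(320.7,279.5)),.0235),atz(ray(T,(308,233)),.0235))
from station import telemetry
from scipy.spatial.transform import Rotation as R
print(R.from_quat(telemetry.sense()["tool_rot"]).as_matrix())
E
```

```text
knobtop [ 0.5792 -0.0072  0.092 ] 0.0003813064894048648
picktop [ 0.5138 -0.244   0.1778] 0.0003079441916292639
pickfoot [ 0.5155 -0.243   0.0762] 0.002611421057443745
scrtop [ 0.5425 -0.3096  0.1789] 0.0023461036426344266
ring [ 0.5746 -0.0092  0.0186] 0.00016083334052025526
((465.38714599609375, 237.4600830078125), (34.8565788269043, 54.66621398925781), 103.84920501708984) ((156.15597534179688, 256.75518798828125), (49.56581115722656, 50.23628616333008), 51.517555236816406)
mat [0.5214 0.35   0.0005] 0.0013452107376487814 [0.5263 0.3446 0.006 ] [0.5217 0.3499 0.006 ]
ring at board [ 0.5789 -0.0107  0.0235] [ 0.5742 -0.0091  0.0235]
[[-0.9742  0.2258 -0.0008]
 [ 0.2258  0.9742 -0.0018]
 [ 0.0003 -0.002  -1.    ]]
```

```bash
cat > go.py <<'E'
# usage: go.py x y z azimuth_deg tilt_deg  -> total shift (mm) and turn (deg) in the tool axes, from the measured pose
import sys,numpy as np
from scipy.spatial.transform import Rotation as R
from station import telemetry
s=telemetry.sense(); R0=R.from_quat(s["tool_rot"])
x,y,z,az,t=map(float,sys.argv[1:]); a,t=np.radians([az,t])
r=np.array([np.cos(a),np.sin(a),0]); k=np.array([0,0,1])
Z=r*np.sin(t)-k*np.cos(t); Y=r*np.cos(t)+k*np.sin(t)
R1=R.from_matrix(np.c_[np.cross(Y,Z),Y,Z])
print("tcp",np.round(s["tcp_pos"],4),"t",s["t"],"gap",s["finger_gap"],"q",np.round(s["q"],3))
print("shift",np.round(R0.inv().apply(np.array([x,y,z])-s["tcp_pos"])*1000,1),"turn",np.round((R0.inv()*R1).as_rotvec(degrees=True),1))
E
python3 go.py 0.579 -0.007 0.15 0 0
python3 -c "
from h import *
S,T=load('scene0'),load('top0')
print(tri([ray(S,(225,189)),ray(T,(379,297))]))"
```

```text
tcp [0.1408 0.6082 0.1905] t 0.1 gap 1.000797972581089 q [ 1.164  0.528  1.434 -0.     1.181 -0.179]
shift [-565.8 -500.2   41.3] turn [-0.1  0.1 76.9]
(array([ 0.42616596, -0.16072986,  0.16857903]), np.float64(0.003939962321889596))
```

>>> move_arm --commands "-45 -40 0 0 0 10 1; -90 -80 0 0 0 20 1; -135 -120 0 0 0 30 1; -180 -160 0 0 0 40 1; -225 -200 0 0 0 50 1"

```text
t: 0.72
tcp_pos: [0.3159, 0.3615, 0.1912]
tool_rot: [0.525, 0.851, -0.0, 0.0]
force: [0.7, 0.5, -0.1]
finger_gap: 0.998
gripper_force: 0.0
```

```bash
python3 go.py 0.579 -0.007 0.15 0 0
```

```text
tcp [0.3159 0.3615 0.1912] t 0.725 gap 0.9980077773841368 q [ 0.619  0.334  1.787 -0.     1.021  0.155]
shift [-447.4   70.    41.3] turn [-0.   0.  26.6]
```

>>> move_arm --commands "-58 9 0 0 0 7 1; -116 18 0 0 0 14 1; -174 27 0 0 0 20 1; -232 36 0 0 0 27 1; -290 45 0 0 0 27 1"

```text
t: 1.35
tcp_pos: [0.4873, 0.1234, 0.1912]
tool_rot: [0.708, 0.706, -0.0, -0.0]
force: [1.9, 0.7, -0.3]
finger_gap: 1.002
gripper_force: 0.0
```

```bash
python3 go.py 0.579 -0.007 0.12 0 0
```

```text
tcp [0.4873 0.1234 0.1912] t 1.35 gap 1.0020357674539424 q [0.025 0.364 1.734 0.    1.044 0.027]
shift [-130.2   91.9   71.2] turn [-0.  -0.  -0.1]
```

>>> move_arm --commands "-44 31 10 0 0 0 1; -88 62 25 0 0 0 1; -130 92 50 0 0 0 1; -130 92 71 0 0 0 1; -130 92 71 0 0 0 1"

```text
t: 1.98
tcp_pos: [0.5766, -0.0053, 0.1182]
tool_rot: [0.708, 0.706, -0.002, -0.002]
force: [-0.3, 0.9, 0.9]
finger_gap: 0.999
gripper_force: 0.0
```

```bash
python3 go.py 0.579 -0.007 0.069 0 0
```

```text
tcp [ 0.5766 -0.0053  0.1182] t 1.975 gap 0.9991582725274335 q [-0.203  0.559  1.621  0.     0.967 -0.201]
shift [-1.8  2.7 49.2] turn [-0.3 -0.1 -0.1]
```

>>> move_arm --commands "0 0 15 0 0 0 1; 0 0 30 0 0 0 1; 0 0 42 0 0 0 1; 0 0 50 0 0 0 1; 0 0 50 0 0 0 1"

```text
t: 2.6
tcp_pos: [0.5781, -0.0048, 0.0697]
tool_rot: [0.707, 0.707, -0.0, -0.001]
force: [0.2, -0.0, -0.6]
finger_gap: 1.001
gripper_force: 0.0
```

```bash
python3 go.py 0.579 -0.007 0.069 0 0;  python3 - <<'E'
from station import snapshot
import cv2,numpy as np
a=snapshot("scene")["image"][200:312,250:400];b=snapshot("top")["image"][172:284,230:380]
f=lambda i:cv2.resize(np.ascontiguousarray(i[:,:,::-1]),(400,299),interpolation=cv2.INTER_CUBIC)
cv2.imwrite("pics/c1.png",np.hstack([f(a),f(b)]))
E
```

```text
tcp [ 0.5781 -0.0048  0.0697] t 2.6 gap 1.0006056405572172 q [-0.201  0.631  1.655  0.     0.858 -0.201]
shift [-2.2  0.9  0.7] turn [-0.1 -0.  -0. ]
```

View pics/c1.png

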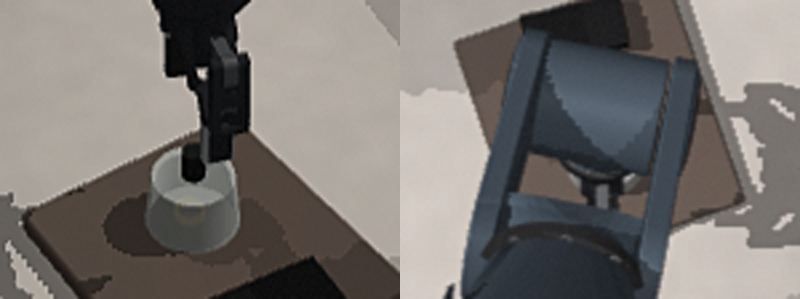

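```bash
python3 -c "
from h import *
S=load('scene0')
for x in (.535,.578,.621):
  p=proj(S,(x,-.005,.083)); print(x,p,(np.array(p)-[250,200])*2.667)"
```

```text
0.535 [np.float64(317.72580095885445), np.float64(242.90125701956802)] [180.62471116 114.41765247]
0.578 [np.float64(323.852409132391), np.float64(257.51565804628643)] [196.96437516 153.39426001]
0.621 [np.float64(330.38172073496526), np.float64(273.09066716806973)] [214.3780492  194.93280934]
```

The crop shows the near fingertip at about (332,260), higher than I projected. I'll check this at larger scale before closing.

Run:
```python
from h import *
from station import snapshot
o=[]
for n,x0,y0 in(("scene",285,190),("top",265,185)):
    s=snapshot(n); im=np.ascontiguousarray(s["image"][y0:y0+90,x0:x0+80,::-1]).astype(np.float32)
    im=np.clip(255*(im/255)**.5,0,255).astype(np.uint8)
    im=cv2.resize(im,(400,450),interpolation=cv2.INTER_CUBIC)
    for x,z,c in((.535,.083,(0,255,0)),(.621,.083,(0,0,255)),(.578,.0697,(255,255,0)),(.578,.124,(255,0,255))):
        p=np.array(proj(s,(x,-.005,z)))-[x0,y0]; cv2.circle(im,tuple(int(v) for v in (p+.5)*5),3,c,-1)
    o.append(im)
cv2.imwrite("pics/c2.png",np.hstack(o))
```

```text
(no output)
```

View pics/c2.png

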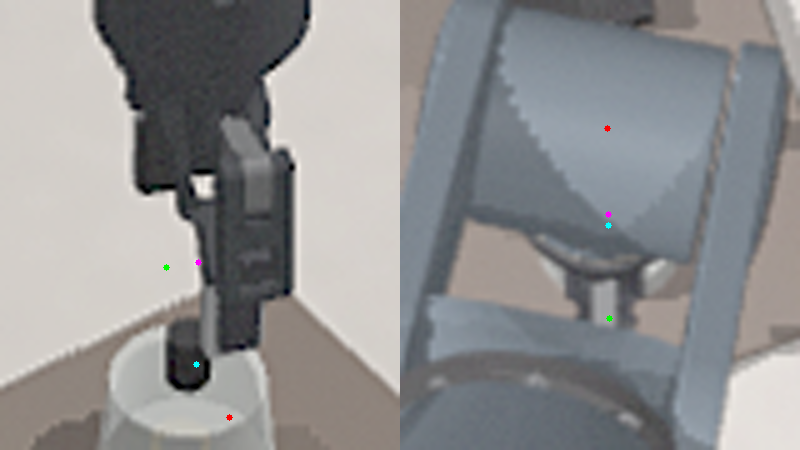

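The near fingertip shows at about (332,260), roughly 25–30 mm higher than its modelled place, and the knob stands between the fingers sideways. Closing is safe either way, because the shut TCP is above the cover's shoulder, so I'll close gently and check the gap.

>>> move_arm --commands "0 0 0 0 0 0 0.2; 0 0 0 0 0 0 -0.2; 0 0 0 0 0 0 -0.4; 0 0 0 0 0 0 -0.5; 0 0 0 0 0 0 -0.5" --grip_force 30

```text
t: 3.42
tcp_pos: [0.5785, -0.005, 0.0704]
tool_rot: [0.707, 0.707, -0.0, -0.0]
force: [-0.2, 0.2, 0.2]
finger_gap: 0.246
gripper_force: 0.0
```

Run:
```python
from h import *
from station import snapshot,telemetry
print(telemetry.sense()["tcp_pos"])
o=[]
for n,x0,y0 in(("scene",285,190),("top",265,185)):
    s=snapshot(n); im=np.ascontiguousarray(s["image"][y0:y0+90,x0:x0+80,::-1]).astype(np.float32)
    im=np.clip(255*(im/255)**.5,0,255).astype(np.uint8)
    o.append(cv2.resize(im,(400,450),interpolation=cv2.INTER_CUBIC))
cv2.imwrite("pics/c3.png",np.hstack(o))
```

```text
[ 0.57853792 -0.00501365  0.0703859 ]
```

View pics/c3.png

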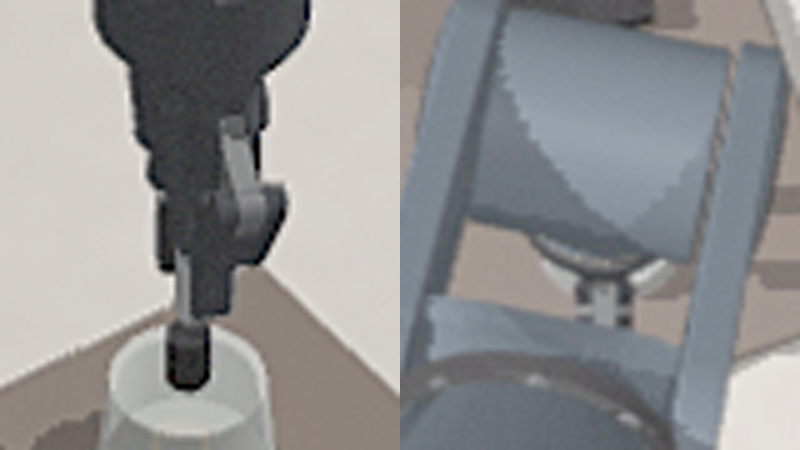

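The half-closed tips sit at about (327,254), still at or above the knob's top at row 254. I'll check the tip offset against the first picture, where the gripper hung free.

```bash
python3 -c "
from h import *
S=load('scene0')
y=np.array([.2258,.9742,0]); c=np.array([.1408,.6082,.1905])
for dz in (0,.013,.03,.045):
  print(dz,[np.round(proj(S,c+s*y*.0425+[0,0,dz]),1).tolist() for s in (-1,0,1)])
im=S['image'][0:75,460:560,::-1].astype(float); im=(255*(im/255)**.5).astype('uint8')
cv2.imwrite('pics/c4.png',cv2.resize(im,(800,600),interpolation=cv2.INTER_CUBIC))"
```

```text
0 [[482.5, 75.5], [498.1, 75.2], [513.7, 75.0]]
0.013 [[483.6, 70.8], [499.3, 70.6], [515.0, 70.4]]
0.03 [[485.1, 64.6], [500.9, 64.4], [516.8, 64.2]]
0.045 [[486.4, 59.0], [502.4, 58.8], [518.4, 58.6]]
```

View pics/c4.png

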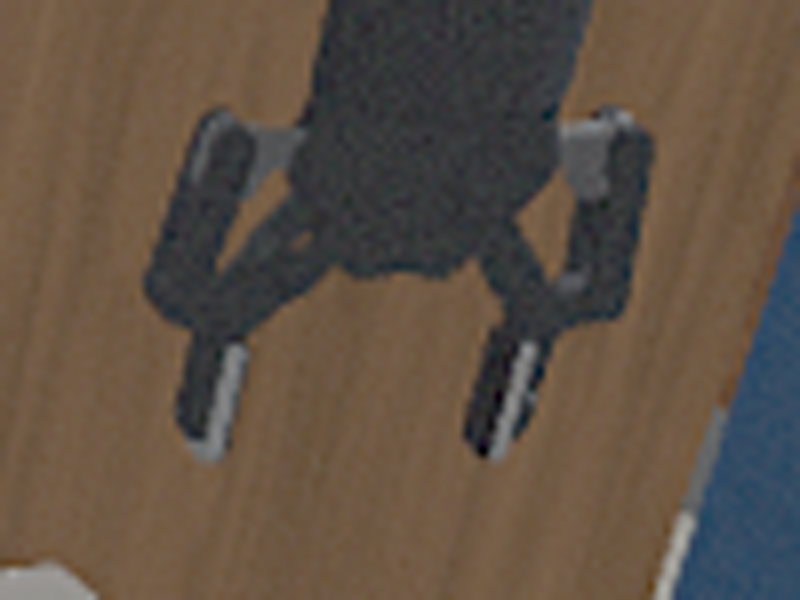

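In the first picture the pad ends show at (486.5,57) and (522,57), about 30 mm above where the text puts them, beyond the 13 mm swing. A gentle full close will settle it: a stop near gap 0.21 means the knob is between the pads.

>>> move_arm --commands "0 0 0 0 0 0 -0.6; 0 0 0 0 0 0 -0.7; 0 0 0 0 0 0 -0.8; 0 0 0 0 0 0 -0.8; 0 0 0 0 0 0 -0.8" --grip_force 20

```text
t: 4.15
tcp_pos: [0.5786, -0.005, 0.0704]
tool_rot: [0.707, 0.707, -0.0, 0.0]
force: [1.4, 0.2, -0.2]
finger_gap: 0.105
gripper_force: 0.0
```

The gap ran down to 0.105, so the knob isn't between the pads. The true fingertips are higher than the telemetry TCP, and the camera is right. I'll estimate the offset from the tips' pixels.

Run:
```python
from h import *
S=load('scene0')
def atplane(p,n,c):
    o,d=ray(S,p); return o+d*np.dot(np.array(c)-o,n)/np.dot(d,n)
# half closed near finger lower inner edge, x about .590 ; open near inner pad end x about .621
print(atplane((326.5,254),(1,0,0),(.590,0,0)), atplane((327,261),(1,0,0),(.621,0,0)), atplane((332.6,260),(1,0,0),(.63,0,0)))
# start pose: plane through tcp spanned by tool y and z (normal tool x)
n=(-.9742,.2258,0)
for p in ((486.5,57.2),(522,57)): 
    q=atplane(p,n,(.1408,.6082,.19)); print(q, np.dot(q-[.1408,.6082,.19],[.2258,.9742,0]))
```

```text
[ 0.59       -0.00373287  0.10337159] [ 0.621      -0.01240878  0.11686654] [ 0.63       -0.00480397  0.12606003]
[0.13101584 0.56598685 0.24033125] -0.04333331864504444
[0.15231585 0.65788443 0.23977648] 0.051002848360130956
```

The true tips are about 33 mm behind the reported TCP at this gap. That is consistent across both poses. I'll open partway, descend 30 mm, then close.

>>> move_arm --commands "0 0 0 0 0 0 0.2; 0 0 0 0 0 0 0.2; -1 0 5 0 0 0 0.2; -2 0 12 0 0 0 0.2; -2 0 20 0 0 0 0.2"

```text
t: 4.78
tcp_pos: [0.5784, -0.0071, 0.0498]
tool_rot: [0.707, 0.707, -0.0, -0.0]
force: [-0.2, -0.3, 0.6]
finger_gap: 0.598
gripper_force: 0.0
```

>>> move_arm --commands "0 0 5 0 0 0 0.2; 0 0 9 0 0 0 0.2; 0 0 9 0 0 0 -0.2; 0 0 9 0 0 0 -0.6; 0 0 9 0 0 0 -0.9" --grip_force 30

```text
t: 5.4
tcp_pos: [0.5787, -0.007, 0.0416]
tool_rot: [0.707, 0.707, 0.0, 0.0]
force: [0.0, -0.3, -0.6]
finger_gap: 0.197
gripper_force: 29.2
```

>>> move_arm --commands "0 0 0 0 0 0 -1; 0 0 0 0 0 0 -1; 0 0 0 0 0 0 -1; 0 0 0 0 0 0 -1; 0 0 0 0 0 0 -1"

```text
t: 6.02
tcp_pos: [0.5787, -0.0071, 0.0416]
tool_rot: [0.707, 0.707, 0.0, 0.0]
force: [0.3, -1.2, 0.3]
finger_gap: 0.19
gripper_force: 29.4
```

Run:
```python
from h import *
from station import snapshot
o=[]
for n,x0,y0 in(("scene",285,205),("top",265,185)):
    s=snapshot(n); im=np.ascontiguousarray(s["image"][y0:y0+90,x0:x0+80,::-1]).astype(np.float32)
    im=np.clip(255*(im/255)**.5,0,255).astype(np.uint8)
    o.append(cv2.resize(im,(400,450),interpolation=cv2.INTER_CUBIC))
cv2.imwrite("pics/c5.png",np.hstack(o))
```

```text
(no output)
```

The knob is gripped (gap 0.19, 29 N). Now I'll lift.

>>> move_arm --commands "0 0 -8 0 0 0 -1; 0 0 -25 0 0 0 -1; 0 0 -50 0 0 0 -1; 0 0 -80 0 0 0 -1; 0 0 -100 0 0 0 -1" --grip_force 45

```text
t: 6.75
tcp_pos: [0.5792, -0.0071, 0.1441]
tool_rot: [0.707, 0.707, 0.001, 0.001]
force: [-0.8, -0.1, -1.0]
finger_gap: 0.183
gripper_force: 43.9
```

```bash
python3 go.py 0.523 0.349 0.10 33.7 0
python3 - <<'E'
from h import *
from station import snapshot
o=[]
for n,x0,y0,w,h in(("scene",230,190,160,120),("top",240,160,133,100)):
    s=snapshot(n); np.savez(n+"1.npz",**s); im=np.ascontiguousarray(s["image"][y0:y0+h,x0:x0+w,::-1]).astype(np.float32)
    im=np.clip(255*(im/255)**.5,0,255).astype(np.uint8)
    im=cv2.resize(im,(400,300),interpolation=cv2.INTER_CUBIC)
    o.append(im)
cv2.imwrite("pics/c6.png",np.hstack(o))
E
```

```text
tcp [ 0.5792 -0.0071  0.1441] t 6.75 gap 0.18330811242735687 q [-0.205  0.524  1.6   -0.     1.015 -0.204]
shift [356.1 -56.6  43.7] turn [  0.1   0.1 -33.7]
```

View pics/c6.png

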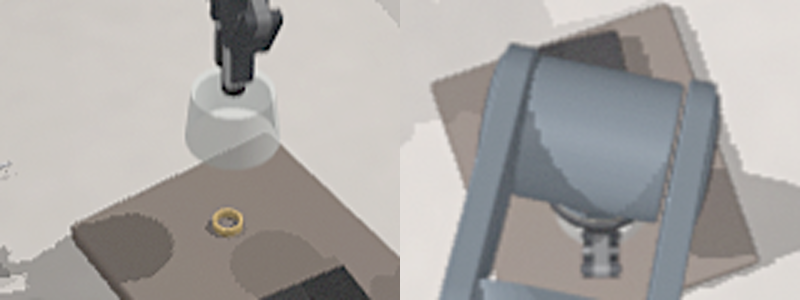

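The cover is up in the gripper, and the ring lies undisturbed at scene (321,279). Next I carry the cover to the mat.

>>> move_arm --commands "30 -5 0 0 0 -4 -1; 80 -13 0 0 0 -10 -1; 130 -21 0 0 0 -16 -1; 180 -29 0 0 0 -22 -1; 230 -37 0 0 0 -28 -1"

```text
t: 7.48
tcp_pos: [0.5408, 0.2244, 0.141]
tool_rot: [0.514, 0.858, -0.0, -0.0]
force: [0.7, 0.2, -1.0]
finger_gap: 0.18
gripper_force: 43.9
```

```bash
python3 go.py 0.523 0.349 0.07 33.7 0
```

```text
tcp [0.5408 0.2244 0.141 ] t 7.475 gap 0.17963014438950128 q [ 0.203  0.537  1.583 -0.     1.022 -0.288]
shift [118.3  43.1  70.9] turn [-0.1 -0.  -5.6]
```

>>> move_arm --commands "40 15 10 0 0 -2 -1; 80 30 25 0 0 -4 -1; 110 40 45 0 0 -6 -1; 118 43 62 0 0 -6 -1; 118 43 71 0 0 -6 -1"

```text
t: 8.1
tcp_pos: [0.5234, 0.3469, 0.0688]
tool_rot: [0.47, 0.883, -0.001, -0.001]
force: [-0.3, -0.2, -0.7]
finger_gap: 0.18
gripper_force: 44.0
```

```bash
python3 go.py 0.523 0.349 0.029 33.7 0
```

```text
tcp [0.5234 0.3469 0.0688] t 8.1 gap 0.18028751395608159 q [ 4.080e-01  6.840e-01  1.523e+00 -1.000e-03  9.370e-01 -1.850e-01]
shift [ 2.   1.  39.8] turn [-0.2 -0.   0.3]
```

>>> move_arm --commands "0 0 12 0 0 0 -1; 0 0 24 0 0 0 -1; 0 0 33 0 0 0 -1; 0 0 38 0 0 0 -1; 0 0 38 0 0 0 -1"

```text
t: 8.72
tcp_pos: [0.5243, 0.3472, 0.0321]
tool_rot: [0.47, 0.883, -0.0, -0.0]
force: [0.4, 0.3, -0.9]
finger_gap: 0.177
gripper_force: 44.0
```

>>> move_arm --commands "0 0 1 0 0 0 -1; 0 0 1.5 0 0 0 -1; 0 0 2 0 0 0 -1; 0 0 2 0 0 0 -1; 0 0 2 0 0 0 -1"

```text
t: 9.35
tcp_pos: [0.5244, 0.3475, 0.0305]
tool_rot: [0.47, 0.883, 0.0, 0.0]
force: [-0.1, 0.5, -1.0]
finger_gap: 0.185
gripper_force: 44.0
```

>>> move_arm --commands "0 0 1 0 0 0 -1; 0 0 2 0 0 0 -1; 0 0 2.5 0 0 0 -1; 0 0 3 0 0 0 -1; 0 0 3 0 0 0 -1"

```text
t: 9.98
tcp_pos: [0.5245, 0.3474, 0.0275]
tool_rot: [0.47, 0.883, 0.0, 0.0]
force: [-0.6, 0.4, 0.2]
finger_gap: 0.183
gripper_force: 44.1
```

The upward force went from −1.0 to +0.2 N, so the cover is down. I'll release it and rise.

>>> move_arm --commands "0 0 0 0 0 0 -0.4; 0 0 0 0 0 0 0.1; 0 0 0 0 0 0 0.4; 0 0 0 0 0 0 0.6; 0 0 0 0 0 0 0.6"

```text
t: 10.6
tcp_pos: [0.5244, 0.3474, 0.0274]
tool_rot: [0.47, 0.883, -0.0, -0.0]
force: [0.5, -0.3, 0.4]
finger_gap: 0.798
gripper_force: 0.0
```

>>> move_arm --commands "0 0 -20 0 0 0 0.6; 0 0 -50 0 0 0 0.6; 0 0 -100 0 0 0 0.6; 0 0 -150 0 0 0 0.6; 0 0 -190 0 0 0 0.6"

```text
t: 11.22
tcp_pos: [0.5247, 0.3476, 0.2197]
tool_rot: [0.47, 0.883, 0.001, 0.001]
force: [0.3, 0.4, 0.2]
finger_gap: 0.8
gripper_force: 0.0
```

```bash
python3 go.py 0.514 -0.244 0.22 -25 0
python3 - <<'E'
from h import *
from station import snapshot
o=[]
for n in("scene","top"):
    s=snapshot(n); np.savez(n+"2.npz",**s)
S,T=load("scene2"),load("top2")
def brass(s,x0,y0,x1,y1):
    h=cv2.cvtColor(s["image"][y0:y1,x0:x1],cv2.COLOR_RGB2HSV); m=(h[...,1]>105)&(h[...,2]>60)&(h[...,0]>10)&(h[...,0]<32)
    p=np.argwhere(m)[:,::-1]; return (p.min(0)+p.max(0))/2+[x0,y0],p.mean(0)+[x0,y0],len(p)
a=brass(S,305,265,340,295);b=brass(T,290,215,325,250);print(a,b)
print("ring",tri([ray(S,a[0]),ray(T,b[0])]),atz(ray(S,a[0]),.0245),atz(ray(T,b[0]),.0265))
im=lambda s,x0,y0,w,h:cv2.resize(np.ascontiguousarray(s["image"][y0:y0+h,x0:x0+w,::-1]),(400,300),interpolation=cv2.INTER_CUBIC)
cv2.imwrite("pics/c7.png",np.vstack([np.hstack([im(S,412,180,100,75),im(T,120,220,100,75)]),np.hstack([im(S,270,245,80,60),im(T,270,205,80,60)])]))
E
```

```text
tcp [0.5247 0.3476 0.2197] t 11.225 gap 0.7998485778466872 q [ 0.408  0.504  1.391  0.     1.245 -0.185]
shift [-484.7 -339.3   -0.8] turn [ 0.1 -0.  58.9]
(array([320.5, 278.5]), array([320.7654321 , 278.32098765]), 81) (array([307., 232.]), array([307.01818182, 231.8       ]), 55)
ring (array([ 0.57614012, -0.00845555,  0.02298056]), np.float64(0.0017950004402228464)) [ 0.57705334 -0.01061283  0.0245    ] [ 0.57632991 -0.00673181  0.0265    ]
```

View pics/c7.png

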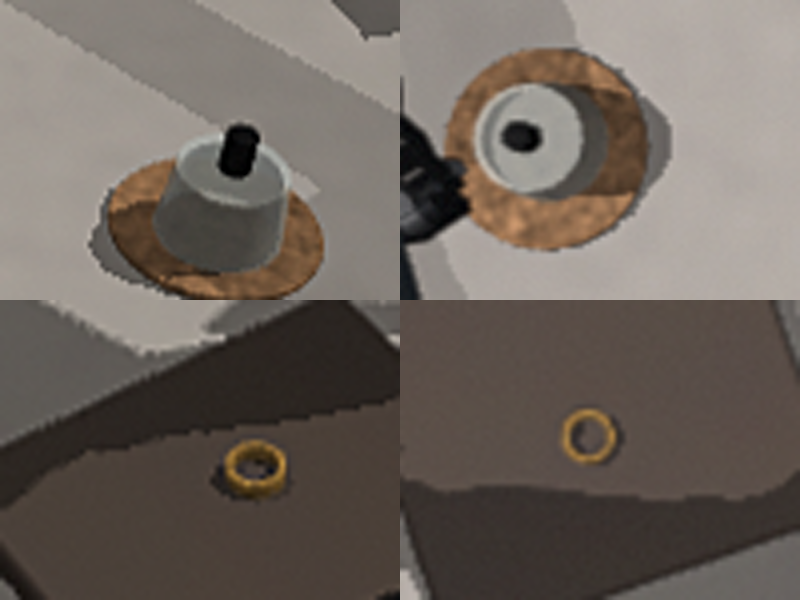

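The cover stands upright on the mat, with the knob top at scene (472.8,212.5) and top (150.5,253). The ring is flat at scene (320.5,278.5) and top (307,232). I'll check how well the cover is centred.

```bash
python3 -c "
from h import *
S,T=load('scene2'),load('top2')
print(tri([ray(S,(472.8,212.5)),ray(T,(150.5,253))]), atz(ray(T,(150.5,253)),.077),atz(ray(S,(472.8,212.5)),.077))"
```

```text
(array([0.52718715, 0.34443823, 0.07952491]), np.float64(0.000551247167850444)) [0.52706696 0.34459053 0.077     ] [0.52466522 0.34708491 0.077     ]
```

The cover is within about 7 mm of the mat's centre. Now to the pick.

>>> move_arm --commands "-48 -34 0 0 0 6 0.6; -97 -68 0 0 0 12 0.6; -145 -102 0 0 0 18 0.6; -194 -136 0 0 0 24 0.6; -242 -170 0 0 0 30 0.6"

```text
t: 11.95
tcp_pos: [0.5178, 0.05, 0.2166]
tool_rot: [0.684, 0.73, -0.0, -0.0]
force: [-0.4, -0.9, 0.3]
finger_gap: 0.802
gripper_force: 0.0
```

```bash
python3 go.py 0.514 -0.244 0.22 -25 0
```

```text
tcp [0.5178 0.05   0.2166] t 11.95 gap 0.8021831740859849 q [-0.119  0.356  1.662 -0.     1.125 -0.184]
shift [-293.1  -23.    -3.4] turn [-0.1  0.  28.8]
```

>>> move_arm --commands "-58 -4 -1 0 0 8 0.6; -116 -9 -2 0 0 16 0.6; -174 -13 -3 0 0 24 0.6; -232 -18 -3 0 0 29 0.6; -287 -23 -3 0 0 29 0.6"

```text
t: 12.58
tcp_pos: [0.5146, -0.2379, 0.2195]
tool_rot: [0.844, 0.536, -0.0, -0.001]
force: [0.9, 0.1, 0.1]
finger_gap: 0.799
gripper_force: 0.0
```

>>> move_arm --commands "0 0 0 0 0 0 0.3; 0 0 0 0 0 0 0.3; 0 0 0 0 0 0 0.3; 0 0 0 0 0 0 0.3; 0 0 0 0 0 0 0.3"

```text
t: 13.2
tcp_pos: [0.5155, -0.2352, 0.2206]
tool_rot: [0.843, 0.538, 0.0, 0.0]
force: [-0.3, -0.3, 0.4]
finger_gap: 0.653
gripper_force: 0.0
```

```bash
python3 go.py 0.514 -0.244 0.093 -25 0
python3 - <<'E'
from h import *
from station import snapshot
S=snapshot("scene");T=snapshot("top"); np.savez("scene3.npz",**S); np.savez("top3.npz",**T)
im=lambda s,x0,y0,w,h:cv2.resize((255*(s["image"][y0:y0+h,x0:x0+w,::-1]/255.)**.6).astype(np.uint8),(400,400),interpolation=cv2.INTER_CUBIC)
cv2.imwrite("pics/c8.png",np.hstack([im(S,130,150,120,120),im(T,370,200,100,100)]))
E
```

```text
tcp [ 0.5155 -0.2352  0.2206] t 13.2 gap 0.6526613073129403 q [-0.625  0.415  1.547  0.     1.179 -0.189]
shift [ -8.6   2.3 127.6] turn [0. 0. 0.]
```

View pics/c8.png

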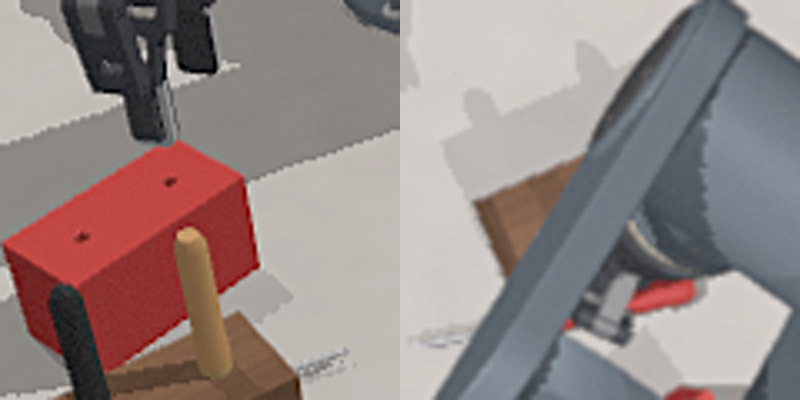

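The gripper is above the pick and scriber. The near pad end is at scene (179.5,192), the far finger end at about (191.5,171), and the pick top at (187.5,220.5). I'll check the tips' lateral alignment numerically. That was my last allowed picture, so from here I measure by code only.

Run:
```python
from h import *
S=load('scene3')
c=np.array([.5155,-.2352,.2206]); y=np.array([np.cos(np.radians(-25)),np.sin(np.radians(-25)),0])
for dz in (.03,.037,.045,.05): print(dz,[np.round(proj(S,c+s*y*.0277+[0,0,dz]),1).tolist() for s in(1,-1)])
```

```text
0.03 [[179.9, 197.5], [191.3, 178.3]]
0.037 [[179.2, 194.1], [190.7, 175.0]]
0.045 [[178.3, 190.2], [190.0, 171.2]]
0.05 [[177.8, 187.8], [189.5, 168.8]]
```

The lateral alignment matches to about 1 mm and the offset is consistent. I'll centre over the pick and descend.

>>> move_arm --commands "-9 2 0 0 0 0 0.3; -9 2 15 0 0 0 0.3; -9 2 35 0 0 0 0.3; -9 2 55 0 0 0 0.3; -9 2 75 0 0 0 0.3"

```text
t: 13.92
tcp_pos: [0.5128, -0.245, 0.1437]
tool_rot: [0.844, 0.537, -0.0, -0.001]
force: [0.2, 0.9, 0.2]
finger_gap: 0.648
gripper_force: 0.0
```

>>> move_arm --commands "0 0 15 0 0 0 0.3; 0 0 30 0 0 0 0.3; 0 0 42 0 0 0 0.3; 0 0 52 0 0 0 0.3; 0 0 52 0 0 0 0.3"

```text
t: 14.55
tcp_pos: [0.513, -0.2449, 0.0927]
tool_rot: [0.844, 0.537, -0.0, -0.001]
force: [0.2, 0.7, 0.7]
finger_gap: 0.651
gripper_force: 0.0
```

```bash
python3 go.py 0.514 -0.244 0.093 -25 0
```

```text
tcp [ 0.513  -0.2449  0.0927] t 14.55 gap 0.6514522137649844 q [-0.642  0.586  1.665  0.     0.893 -0.205]
shift [ 1.2  0.5 -0.3] turn [-0.1 -0.  -0.1]
```

Close slowly.

>>> move_arm --commands "0 0 0 0 0 0 -0.2; 0 0 0 0 0 0 -0.5; 0 0 0 0 0 0 -0.8; 0 0 0 0 0 0 -1; 0 0 0 0 0 0 -1" --grip_force 40

```text
t: 15.18
tcp_pos: [0.5139, -0.2455, 0.0941]
tool_rot: [0.844, 0.537, 0.0, 0.001]
force: [0.2, -0.8, 4.6]
finger_gap: 0.202
gripper_force: 39.2
```

>>> move_arm --commands "0 0 0 0 0 0 -1; 0 0 -4 0 0 0 -1; 0 0 -10 0 0 0 -1; 0 0 -18 0 0 0 -1; 0 0 -26 0 0 0 -1" --grip_force 60

```text
t: 15.8
tcp_pos: [0.5133, -0.2451, 0.1199]
tool_rot: [0.844, 0.537, -0.0, -0.0]
force: [0.0, -0.2, -0.2]
finger_gap: 0.192
gripper_force: 58.4
```

>>> move_arm --commands "0 0 -12 0 0 0 -1; 0 0 -25 0 0 0 -1; 0 0 -40 0 0 0 -1; 0 0 -55 0 0 0 -1; 0 0 -75 0 0 0 -1"

```text
t: 16.42
tcp_pos: [0.5131, -0.245, 0.1954]
tool_rot: [0.844, 0.537, -0.0, -0.0]
force: [-0.2, 0.2, -0.2]
finger_gap: 0.189
gripper_force: 58.4
```

>>> move_arm --commands "0 0 -15 0 0 0 -1; 0 0 -30 0 0 0 -1; 0 0 -40 0 0 0 -1; 0 0 -40 0 0 0 -1; 0 0 -40 0 0 0 -1"

```text
t: 17.05
tcp_pos: [0.5129, -0.2449, 0.2338]
tool_rot: [0.844, 0.537, -0.0, -0.001]
force: [-0.1, 0.4, -0.3]
finger_gap: 0.195
gripper_force: 58.4
```

Run:
```python
from h import *
from station import snapshot,telemetry
c=telemetry.sense()["tcp_pos"]; print(c)
for n in("scene","top"): np.savez(n+"4.npz",**snapshot(n))
S,T=load("scene4"),load("top4")
# wooden-coloured pixels near the expected pick in the scene view
def wood(s,lo,hi,x0,y0,x1,y1):
    h=cv2.cvtColor(s["image"][y0:y1,x0:x1],cv2.COLOR_RGB2HSV).astype(int)
    m=((h[...,0]>9)&(h[...,0]<24)&(h[...,1]>90)&(h[...,2]>115)).astype(np.uint8)
    n,l,st,ce=cv2.connectedComponentsWithStats(m); return [(st[i][:5]+[x0,y0,0,0,0]).tolist() for i in range(1,n) if st[i][4]>12]
print(wood(S,0,0,120,100,280,300)); 
for z in (c[2]-.02,c[2]-.0,c[2]+.03): print(z,proj(S,[c[0],c[1],z]))
```

```text
[ 0.51294966 -0.24486908  0.23380892]
[[176, 154, 8, 30, 40]]
0.21380892089298187 [np.float64(183.44031582061876), np.float64(204.58183834181563)]
0.23380892089298186 [np.float64(181.50924068581523), np.float64(195.50460204605582)]
0.26380892089298186 [np.float64(178.4993810290538), np.float64(181.35641753003608)]
```

Run:
```python
from h import *
S=load("scene4"); B=load("scene0")
for z in np.arange(.14,.34,.01):
    p=proj(S,[.513,-.245,z]); u,v=[int(round(k)) for k in p]
    print(round(z,2),u,v,S["image"][v,u-3:u+5].tolist() if 0 else [tuple(S["image"][v,u+k]) for k in(-2,0,2,4)], tuple(B["image"][v,u]))
```

```text
0.14 190 236 [(np.uint8(98), np.uint8(17), np.uint8(18)), (np.uint8(98), np.uint8(17), np.uint8(16)), (np.uint8(98), np.uint8(17), np.uint8(16)), (np.uint8(96), np.uint8(13), np.uint8(12))] (np.uint8(79), np.uint8(50), np.uint8(26))
0.15 189 232 [(np.uint8(100), np.uint8(10), np.uint8(8)), (np.uint8(53), np.uint8(77), np.uint8(79)), (np.uint8(99), np.uint8(15), np.uint8(15)), (np.uint8(98), np.uint8(16), np.uint8(15))] (np.uint8(78), np.uint8(50), np.uint8(28))
0.16 188 228 [(np.uint8(104), np.uint8(10), np.uint8(8)), (np.uint8(53), np.uint8(63), np.uint8(64)), (np.uint8(100), np.uint8(17), np.uint8(18)), (np.uint8(98), np.uint8(16), np.uint8(16))] (np.uint8(77), np.uint8(49), np.uint8(26))
0.17 187 224 [(np.uint8(103), np.uint8(10), np.uint8(8)), (np.uint8(51), np.uint8(58), np.uint8(59)), (np.uint8(99), np.uint8(16), np.uint8(15)), (np.uint8(97), np.uint8(14), np.uint8(12))] (np.uint8(84), np.uint8(54), np.uint8(25))
0.18 187 219 [(np.uint8(62), np.uint8(50), np.uint8(51)), (np.uint8(87), np.uint8(100), np.uint8(102)), (np.uint8(98), np.uint8(12), np.uint8(10)), (np.uint8(99), np.u
[... 2884 characters left out ...]
))
0.31 173 158 [(np.uint8(14), np.uint8(16), np.uint8(17)), (np.uint8(21), np.uint8(20), np.uint8(23)), (np.uint8(16), np.uint8(20), np.uint8(23)), (np.uint8(127), np.uint8(82), np.uint8(41))] (np.uint8(90), np.uint8(86), np.uint8(82))
0.32 172 153 [(np.uint8(7), np.uint8(10), np.uint8(12)), (np.uint8(10), np.uint8(10), np.uint8(12)), (np.uint8(20), np.uint8(20), np.uint8(24)), (np.uint8(78), np.uint8(53), np.uint8(29))] (np.uint8(89), np.uint8(84), np.uint8(81))
0.33 171 148 [(np.uint8(14), np.uint8(16), np.uint8(16)), (np.uint8(13), np.uint8(13), np.uint8(15)), (np.uint8(9), np.uint8(10), np.uint8(14)), (np.uint8(25), np.uint8(24), np.uint8(28))] (np.uint8(88), np.uint8(85), np.uint8(81))
```

The pick is held as predicted, foot at z≈0.22 and point at ≈0.15, which is about 84 mm ahead of the reported TCP. Next I carry it to the ring while tilting.

```bash
python3 go.py 0.52 -0.0085 0.22 0 0;python3 go.py 0.52 -0.0085 0.2 0 42
```

```text
tcp [ 0.5129 -0.2448  0.2336] t 17.15 gap 0.19254001937518944 q [-0.642  0.404  1.525 -0.     1.213 -0.205]
shift [217.1 -93.7  13.9] turn [ -0.1  -0.  -25.1]
tcp [ 0.5129 -0.2448  0.2336] t 17.15 gap 0.19254001937518944 q [-0.642  0.404  1.525 -0.     1.213 -0.205]
shift [217.1 -93.6  33.9] turn [-41.4   9.1 -23.9]
```

>>> move_arm --commands "30 -13 0 0 0 -4 -1; 75 -32 3 0 0 -10 -1; 120 -52 6 0 0 -15 -1; 165 -71 10 0 0 -20 -1; 210 -91 14 0 0 -25 -1"

```text
t: 17.77
tcp_pos: [0.5196, -0.0149, 0.2199]
tool_rot: [0.707, 0.708, -0.0, -0.0]
force: [0.8, 0.2, -1.1]
finger_gap: 0.2
gripper_force: 58.4
```

>>> move_arm --commands "3 0 2 -6 0 0 -1; 5 0 4 -14 0 0 -1; 7 0 8 -22 0 0 -1; 7 0 12 -30 0 0 -1; 7 0 16 -38 0 0 -1"

```text
t: 18.4
tcp_pos: [0.5215, 0.0042, 0.2067]
tool_rot: [0.673, 0.684, 0.211, 0.184]
force: [1.9, 0.9, -1.1]
finger_gap: 0.196
gripper_force: 58.6
```

```bash
python3 go.py 0.52 -0.0085 0.2 0 42
```

```text
tcp [0.5215 0.0042 0.2067] t 18.4 gap 0.19561221627851508 q [-0.359  0.217  2.14   0.737  0.344 -1.021]
shift [-12.9  -5.    4.3] turn [-9.5 -2.3  0.1]
```

Leaning straight out comes close to the wrist singularity (q5 0.34), so I'll swing the lean azimuth to 30°, which opens q5 up.

```bash
python3 go.py 0.528 -0.037 0.2 30 42
```

```text
tcp [0.5215 0.0042 0.2067] t 18.4 gap 0.19561221627851508 q [-0.359  0.217  2.14   0.737  0.344 -1.021]
shift [-41.6   1.6   7.5] turn [ -8.8  15.9 -23.8]
```

>>> move_arm --commands "-6 0 1 0 2 -4 -1; -12 0 2 0 5 -8 -1; -18 0 3 0 8 -13 -1; -25 0 4 0 11 -17 -1; -25 0 4 0 11 -17 -1"

```text
t: 19.02
tcp_pos: [0.5279, -0.0234, 0.2038]
tool_rot: [0.543, 0.79, 0.244, 0.149]
force: [-0.6, -0.7, 0.3]
finger_gap: 0.198
gripper_force: 58.6
```

```bash
python3 go.py 0.528 -0.037 0.2 30 42
```

```text
tcp [ 0.5279 -0.0234  0.2038] t 19.025 gap 0.19829401761437432 q [-0.571  0.269  2.078  0.871  0.644 -1.613]
shift [-12.8  -6.    0.1] turn [-8.6  3.8 -7.8]
```

>>> move_arm --commands "-4 -2 0 -3 1 -3 -1; -8 -4 0 -6 3 -5 -1; -13 -6 0 -9 4 -8 -1; -13 -6 0 -9 4 -8 -1; -13 -6 0 -9 4 -8 -1"

```text
t: 19.65
tcp_pos: [0.527, -0.0346, 0.2003]
tool_rot: [0.463, 0.809, 0.314, 0.179]
force: [0.6, 0.2, -0.5]
finger_gap: 0.192
gripper_force: 58.7
```

```bash
python3 go.py 0.528 -0.037 0.15 30 42
python3 - <<'E'
from h import *
from station import snapshot,telemetry
from scipy.spatial.transform import Rotation as R
s=telemetry.sense();c=s["tcp_pos"];Z=R.from_quat(s["tool_rot"]).as_matrix()[:,2];print(Z,np.degrees(np.arccos(-Z[2])))
for n in("scene","top"): np.savez(n+"5.npz",**snapshot(n))
for n in("scene","top"):
    A=load(n+"5");B=load(n+"2")
    print(n)
    for name,off in(("tool",np.zeros(3)),("world",.033*(np.array([0,0,1])+Z))):
        # points along pick from the point back to the handle foot
        for d in (.080,.06,.04,.02,.005):
            q=c+off+Z*d; u,v=[int(round(k)) for k in proj(A,q)]
            print(name,d,(u,v),[int(np.abs(A["image"][v,u+k].astype(int)-B["image"][v,u+k]).sum()) for k in range(-6,7)])
E
```

```text
tcp [ 0.527  -0.0346  0.2003] t 19.65 gap 0.1920043313428478 q [-0.734  0.34   2.14   1.141  0.785 -2.164]
shift [ -2.6 -34.1  37. ] turn [ 0.3 -0.3  0.3]
[ 0.58015741  0.34188153 -0.73927965] 42.32991090886637
scene
tool 0.08 (323, 234) [3, 2, 4, 21, 6, 337, 100, 16, 4, 1, 1, 1, 2]
tool 0.06 (317, 224) [3, 3, 5, 23, 16, 326, 201, 91, 19, 9, 2, 0, 0]
tool 0.04 (312, 215) [0, 3, 4, 22, 18, 326, 202, 94, 19, 4, 0, 0, 2]
tool 0.02 (307, 206) [9, 13, 17, 29, 40, 321, 186, 79, 15, 4, 2, 1, 2]
tool 0.005 (303, 199) [194, 356, 332, 326, 311, 283, 253, 226, 213, 191, 185, 169, 82]
world 0.08 (332, 236) [3, 3, 2, 1, 1, 2, 2, 2, 2, 0, 2, 5, 0]
world 0.06 (326, 226) [21, 5, 1, 2, 1, 1, 1, 3, 3, 2, 3, 2, 2]
world 0.04 (321, 217) [17, 9, 2, 2, 2, 6, 1, 0, 2, 5, 3, 4, 3]
world 0.02 (316, 207) [9, 0, 2, 1, 0, 2, 0, 4, 1, 3, 1, 0, 2]
world 0.005 (312, 200) [208, 195, 208, 156, 5, 2, 1, 0, 3, 1, 3, 0, 3]
top
tool 0.08 (307, 229) [22, 15, 34, 36, 62, 185, 21, 42, 30, 28, 40, 30, 35]
tool 0.06 (310, 234) [43, 32, 31, 19, 80, 189, 78, 70, 61, 29, 32, 32, 32]
tool 0.04 (314, 239) [33, 34, 33, 56, 186, 124, 18, 40, 41, 31, 34, 29, 32]
tool 0.02 (317, 244) [45, 37, 58, 128, 151, 137, 114, 79, 63, 60, 81, 58, 38]
tool 0.005 (320, 247) [166, 176, 177, 173, 161, 140, 113, 91, 64, 34, 33, 60, 54]
world 0.08 (302, 220) [4, 27, 38, 31, 26, 26, 32, 29, 22, 29, 23, 28, 33]
world 0.06 (305, 224) [34, 25, 27, 32, 28, 33, 31, 25, 34, 33, 29, 32, 34]
world 0.04 (308, 229) [15, 34, 36, 62, 185, 21, 42, 30, 28, 40, 30, 35, 27]
world 0.02 (312, 234) [31, 19, 80, 189, 78, 70, 61, 29, 32, 32, 32, 34, 28]
world 0.005 (314, 238) [32, 42, 3, 115, 150, 37, 55, 38, 37, 28, 25, 30, 33]
```

Both views confirm the pick lies along the tool axis: the rod is within 1 px of prediction. Tilt is 42°. I'll descend about 80 mm to the hover height.

```bash
python3 go.py 0.5275 -0.0372 0.119 30 42
python3 - <<'E'
from h import *
A=load("scene5");B=load("scene2");T=load("top5");TB=load("top2")
c=np.array([.527,-.0346,.2003]);Z=np.array([.5802,.3419,-.7393])
for d in np.arange(.072,.096,.003):
    r=[]
    for X,Y in((A,B),(T,TB)):
        u,v=[int(round(k)) for k in proj(X,c+Z*d)]
        r.append(max(int(np.abs(X["image"][v,u+k].astype(int)-Y["image"][v,u+k]).sum()) for k in range(-3,2)))
    print(round(d,3),r)
E
```

```text
tcp [ 0.5273 -0.0345  0.2006] t 19.75 gap 0.19163829679022326 q [-0.734  0.34   2.14   1.142  0.785 -2.165]
shift [ -2.4 -55.9  59.6] turn [ 0.4 -0.3  0.4]
0.072 [261, 170]
0.075 [342, 144]
0.078 [261, 185]
0.081 [337, 185]
0.084 [40, 44]
0.087 [8, 53]
0.09 [4, 53]
0.093 [5, 34]
0.096 [9, 35]
```

>>> move_arm --commands "0 -8 9 0 0 0 -1; -1 -18 19 0 0 0 -1; -1 -28 30 0 0 0 -1; -2 -36 38 0 0 0 -1; -2 -42 45 0 0 0 -1"

```text
t: 20.38
tcp_pos: [0.528, -0.0371, 0.1387]
tool_rot: [0.462, 0.81, 0.314, 0.18]
force: [0.8, -0.0, -0.1]
finger_gap: 0.195
gripper_force: 58.7
```

```bash
python3 go.py 0.5275 -0.0372 0.119 30 42
```

```text
tcp [ 0.528  -0.0371  0.1387] t 20.375 gap 0.19499490474616932 q [-0.737  0.501  2.195  1.359  0.718 -2.467]
shift [  0.1 -13.6  14.2] turn [ 0.4 -0.3  0.4]
```

>>> move_arm --commands "0 -4 4 0 0 0 -1; 0 -8 8 0 0 0 -1; 0 -11 12 0 0 0 -1; 0 -13 14 0 0 0 -1; 0 -13 14 0 0 0 -1"

```text
t: 21.0
tcp_pos: [0.5275, -0.0376, 0.1195]
tool_rot: [0.463, 0.809, 0.314, 0.179]
force: [0.0, 0.7, 0.4]
finger_gap: 0.196
gripper_force: 58.7
```

>>> move_arm --commands "0 0 0 0 0 0 -1; 0 0 0 0 0 0 -1; 0 0 0 0 0 0 -1; 0 0 0 0 0 0 -1; 0 0 0 0 0 0 -1"

```text
t: 21.62
tcp_pos: [0.5276, -0.0376, 0.1197]
tool_rot: [0.463, 0.809, 0.314, 0.18]
force: [0.4, -0.1, -0.6]
finger_gap: 0.194
gripper_force: 58.7
```

Run:
```python
from h import *
from station import snapshot,telemetry
from scipy.spatial.transform import Rotation as R
s=telemetry.sense();c=s["tcp_pos"];Z=R.from_quat(s["tool_rot"]).as_matrix()[:,2]
print("tip",c+.083*Z,"tilt",np.degrees(np.arccos(-Z[2])),np.round(s["q"],2),np.abs(s["qd"]).max())
A={n:snapshot(n) for n in("scene","top")}
for n,B in(("scene",load("scene2")),("top",load("top2"))):
  for d in np.arange(.06,.094,.003):
    u,v=[int(round(k)) for k in proj(A[n],c+Z*d)]
    print(n,round(d,3),(u,v),[int(np.abs(A[n]["image"][v,u+k].astype(int)-B["image"][v,u+k]).sum()) for k in range(-4,4)])
def brass(s,x0,y0,x1,y1):
    h=cv2.cvtColor(s["image"][y0:y1,x0:x1],cv2.COLOR_RGB2HSV); m=(h[...,1]>105)&(h[...,2]>60)&(h[...,0]>10)&(h[...,0]<32)
    p=np.argwhere(m)[:,::-1]; return (p.min(0)+p.max(0))/2+[x0,y0],len(p)
print(brass(A["scene"],305,268,340,295),brass(A["top"],290,222,316,245))
# scriber and cover: change against the earlier views
for n,(x0,y0,x1,y1) in(("scene",(140,230,170,285)),("scene",(435,200,505,265))):
    print(int((np.abs(A[n]["image"][y0:y1,x0:x1].astype(int)-load(n+"2")["image"][y0:y1,x0:x1]).sum(2)>60).sum()))
```

```text
tip [ 0.57584703 -0.00925756  0.05839743] tilt 42.385961722999895 [-0.74  0.55  2.21  1.43  0.71 -2.57] 0.0015075528244801201
scene 0.06 (316, 256) [44, 43, 43, 116, 242, 134, 48, 41]
scene 0.063 (316, 257) [48, 46, 43, 54, 200, 288, 44, 35]
scene 0.066 (317, 259) [47, 49, 45, 41, 183, 276, 41, 41]
scene 0.069 (318, 260) [49, 46, 31, 73, 242, 150, 44, 43]
scene 0.072 (319, 261) [44, 41, 39, 151, 268, 45, 39, 54]
scene 0.075 (319, 263) [47, 46, 44, 35, 95, 242, 43, 44]
scene 0.078 (320, 264) [50, 46, 45, 39, 192, 140, 50, 42]
scene 0.081 (321, 265) [52, 45, 38, 86, 153, 48, 52, 52]
scene 0.084 (321, 267) [48, 48, 50, 45, 79, 47, 49, 50]
scene 0.087 (322, 268) [52, 54, 48, 49, 47, 53, 56, 52]
scene 0.09 (323, 269) [62, 58, 66, 54, 67, 60, 64, 27]
scene 0.093 (324, 270) [24, 20, 21, 22, 26, 23, 37, 37]
top 0.06 (312, 236) [35, 69, 136, 133, 8, 22, 20, 21]
top 0.063 (311, 236) [33, 35, 69, 136, 133, 8, 22, 20]
top 0.066 (311, 235) [9, 82, 181, 88, 55, 44, 20, 26]
top 0.069 (310, 234) [22, 4, 125, 176, 29, 29, 41, 30]
top 0.072 (310, 234) [22, 4, 125, 176, 29, 29, 41, 30]
top 0.075 (309, 233) [35, 27, 49, 167, 84, 7, 19, 28]
top 0.078 (309, 232) [23, 16, 106, 114, 22, 22, 15, 32]
top 0.081 (308, 231) [35, 17, 57, 145, 13, 36, 18, 11]
top 0.084 (308, 231) [35, 17, 57, 145, 13, 36, 18, 11]
top 0.087 (307, 230) [26, 21, 25, 21, 9, 29, 20, 21]
top 0.09 (307, 229) [21, 26, 26, 22, 28, 20, 17, 16]
top 0.093 (307, 229) [21, 26, 26, 22, 28, 20, 17, 16]
(array([320.5, 278.5]), 87) (array([307., 232.]), 48)
126
1608
```

The point is about 38 mm above the board and 1 mm from the ring's axis, at 42°, still, and the ring hasn't moved. One quick check on the cover's knob and the scriber, then I hand in.

Run:
```python
from h import *
from station import snapshot,ticket
N=snapshot("scene"); dark=lambda s,b:np.argwhere(s["image"][b[1]:b[3],b[0]:b[2]].max(2)<30)[:,::-1].mean(0)+b[:2]
print("scriber",dark(load("scene0"),(140,230,170,280)),dark(N,(140,230,170,280)))
k=(dark(load("scene2"),(460,205,485,230)),dark(N,(460,205,485,230))); print("knob",k)
if np.linalg.norm(k[0]-k[1])<1.5: print(ticket.sign_off())
```

```text
scriber [153.92990654 256.8411215 ] [153.9741784  256.79342723]
knob (array([471.27956989, 217.60215054]), array([471.31521739, 217.63043478]))
the job is handed in; nothing more can be done
None
```

The job is handed in. The dust cover stands upright on the mat, about 7 mm from its centre. The wooden pick is held still at 42° with its point about 38 mm above the board and about 1 mm from the ring's axis, and neither the ring nor the scriber moved in the camera checks; the verdict was not shown.

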